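Feel the gap of a jaw mount with a taper gauge

ROBOT

A 7-joint arm with a two-finger parallel gripper is mounted at the origin on the work surface. World frame = base frame: x ahead of the robot, y to its left, z up, the work surface at z = 0. Lengths are in mm, angles in rad, forces in N, time in s.
With the tool pointing down it reaches from about 400 to 875 mm from the base axis. Payload 4.4 kg.
Tool frame: the origin (TCP) lies at the very end of the fingers, on their centre line; the grasp point (between the pads) lies 19 mm behind it; y points along the fingers, z is the direction in which the jaws open and shut, and the axes are right-handed (so a half turn about y gives the same grasp; the last joint's range is limited). The gripper opens to 85 mm and grips with 20 to 120 N. Pads are 22 mm wide; open, the fingers measure 114 mm over their backs; the gripper's body (76 mm by 85 mm) begins 54 mm behind the grasp point. The pads swing forward as they close: fully open they stand 13 mm farther back than shut.
Start: joints at [1.174, 0.628, 0.038, 1.517, -0.027, 0.996, -0.02], TCP at [211.148, -614.764, 231.313] pointing down, gripper open.
Joint ranges: [-3.06, 3.06], [-0.37, 2.12], [-1.25, 1.32], [0.18, 2.47], [-1.1, 4.24], [0.23, 1.98], [-2.94, 2.94]. Speed limits (rad/s): [2.57, 2.57, 3.14, 3.14, 3.14, 3.14, 3.14].

INTERFACE

Orientations are given as [roll, pitch, yaw] about the fixed x, y, z axes, in that order (R = Rz(yaw) Ry(pitch) Rx(roll)).
In Python, from cell import * gives the robot as it stands.
- The arm moves only by the tool apply_moves, never from a script. Its argument "targets" is a list of rows, each a list of 6 numbers: the shift along the tool's x, y, z in units of 40 mm (1.0 is 40 mm), then the turn, a rotation vector about the tool's x, y, z in units of 8 degrees (1.0 is 8 degrees). A call has 1 to 12 rows; each row shifts and turns the commanded pose from where the row before left it, along the tool's axes as they then stand; what a row does not reach is not made up. A row lasts 1/8 s, in which the tool goes at most 62.5 mm and 10.7 degrees, less where a joint would pass 70% of its speed; a pose out of reach is approached as far as the arm can. A call is refused whole if a number of a shift passes 1 or a number of a turn 1, either way. A call with a gripper value outside its range is refused whole. "jaw" is the gripper command: -1 is shut, 1 is fully open, values between are in proportion, set as the call begins (left out, the last holds). The fingers move at their own pace and stop on an object; the grip force is fixed at half the most. Time passes only in rows, so rows that do not move let the fingers close. It gives the time, the measured TCP pose, the force and the opening at its end, in the units of the state.
- read_state(): the state, without advancing time (a new reading comes with each control period).
- get_image(name): name is "side" or "top"; returns the picture (384x512x3 uint8, red, green, blue); there is no depth.
- calibration(name): a dict with "fx", "fy", "cx", "cy" (pixels), "k1" (the pictures are not rectified: a ray, as slopes to the right and down, at radius r is drawn at 1 + k1 r^2 times it, then the intrinsics apply), "world_from_camera" (4x4, takes a point from camera to world coordinates). Camera axes: x right, y down, z forward; pixel columns grow to the right and rows downward; lengths in mm; the calibration is good to about 2 mm. A picture is of the moment at which its call begins. calibration takes no time and is no camera call.
- finish_job(): hands the job in, once; it reports no verdict.
The state is a dict: "clock": time; "qpos": joint angles; "qd": joint speeds; "tau": joint torques, N m; "eef_pos": TCP position; "tool_rot": TCP orientation; "force": force on the tool from outside, world axes, zero at the start; "torque": the same for the moment, N m; "width": finger opening in mm.
Only numpy, scipy, OpenCV 4.12 (cv2) and the standard library are available. Lean on these libraries where they do the work, as an engineer would, in place of code of your own. Each camera call takes 0.05 s, during which the arm holds its last target. There are 200 camera calls.

TASK

Take the orange-handled taper gauge out of its grey stand and, keeping it upright and square to the two upright steel plates of the blue-headed jaw mount, slide its blade down between them until it drags snugly on both plates, without forcing the plates apart. Finish while still holding the gauge by its handle at that depth; do not let go, and leave the carton, the jaw model and the tray where they are.

Things in the scene. Friction and masses are not known exactly. Their poses are not given: they have to be found in the camera images.
- handle (a point): Centre of the gauge's orange handle: an upright block 60 mm tall, 16 mm thick along its y axis and 30 mm wide along its x axis, to be gripped across its 16 mm thickness. z is up. The steel blade hangs below it. The gauge weighs 50 to 110 g and starts upright in the stand; the handle's lower face rests on the stand's top, 80 mm above the table, so that the handle's centre is 110 mm above the table
- tip (a point): Lower tip of the gauge's blade, 100 mm below the handle's centre, same axes. The blade is 70 mm long from tip to handle, 16 mm wide along x, and tapers along y from 2.5 mm thick at the tip to 10.2 mm at the handle (0.11 mm per mm, equally on both faces)
- gauge: The whole gauge (orange handle and steel blade); origin at the blade's tip, z along the blade up to the handle, y across the blade's thickness
- stand: Fixed grey block, 60 x 50 x 80 mm (x, y, z), on a thin black foot 90 x 75 mm; origin at the centre of its underside. A slot 20 mm (x) by 13 mm (y) goes straight down through the middle of its top; the blade hangs in it. The gauge is drawn straight up by more than 70 mm to come free
- mount: Fixed jaw mount: steel base 100 x 160 mm (x, y), aluminium end posts 68 mm high, black star knob at -y. Origin at the centre of its underside, z up. The two steel plates stand on its blue head, faces looking along y. The head floats: pushed with 0.3 N it slides along y (up to 6 mm either way), so it centres itself on the blade. The mount with a grey head and one plate is mere scenery
- set_edge (a point): Upper edge of the inner face of the -y plate (middle of its 50 mm width along x), 113 mm above the table, axes as mount. Above it a brass-coloured lip flares outwards to 122 mm high. Below it the faces are vertical for 68 mm, to the blue head. The gap is the y distance from here to spring_edge, at the start 5 to 7 mm; its middle is half-way between the two points
- spring_edge (a point): The same point on the inner face of the +y plate, which is sprung towards the other plate
- plate_set: The -y plate, clamped to the floating head by friction (does not give way); origin is of no use
- plate_spring: The +y plate, held against its stop by a spring: it starts to give way at 2 N and yields 1 mm more for each further 3.5 N; origin is of no use. The blade's drag rises gently, by some 0.4 N of squeeze per mm of depth once both faces touch
- carton: Yellow carton 75 x 60 x 65 mm, standing by; origin at the centre of its underside
- model: Ivory and pink jaw model, about 62 mm across and 33 mm high, standing by; origin at its underside
- tray: Blue tray 70 x 90 x 18 mm with loose-looking ivory teeth (fixed to it), standing by; origin at the centre of its underside
Not all that is in view belongs to the job. Of the things like the gauge, leave any that is turquoise; of the rest the smaller one is meant.

How it is judged:
By the outcome, as a careful person would: the job done as asked, in the order asked, and still so for the second after the job is handed in, while the arm keeps its last pose, push and grip.
It also fails if it takes over 48 s, if anything falls off the work surface, if the arm or the gripper's body presses on something with over 40 N, if the wrist force passes 120 N, or if a joint passes its speed limit or range.

## Working session

There is one attempt and no reset: what is moved stays moved. The work goes in short steps, Python scripts to look and compute and a tool call to move; the robot and the scene stay as the last step left them, time stands still between calls to the robot, and variables do not carry over. Pictures are saved under pics/ and viewed, about 8 in all and at most 12, crops included, and the job is handed in when it is done.

Besides the shell and the picture viewer there is one more tool, called after "Emit:" by a JSON object that holds its "api" and its "payload". apply_moves: Moves the arm, as the interface text tells. Its arguments: {"type":"object","properties":{"targets":{"type":"array"},"jaw":{"type":"number"}},"required":["targets"]}

```bash
mkdir -p pics; ls
python3 - <<'E'
from cell import *
import cv2,numpy as np
for n in("side","top"):
    im=get_image(n); np.save(f"pics/{n}0.npy",im); cv2.imwrite(f"pics/{n}0.png",im[:,:,::-1])
    c=calibration(n); print(n,{k:(np.round(v,3).tolist()) for k,v in c.items()})
print(read_state())
E
```

```text
pics
side {'fx': 458.638, 'fy': 458.638, 'cx': 256.797, 'cy': 191.156, 'k1': 0.007, 'world_from_camera': [[-0.947, -0.209, 0.245, 361.914], [-0.322, 0.596, -0.735, 832.456], [0.008, -0.775, -0.632, 744.934], [0.0, 0.0, 0.0, 1.0]]}
top {'fx': 349.555, 'fy': 349.555, 'cx': 255.908, 'cy': 192.117, 'k1': -0.091, 'world_from_camera': [[-0.016, -0.997, 0.082, 503.157], [-1.0, 0.016, -0.01, 101.849], [0.008, -0.082, -0.997, 1020.953], [0.0, 0.0, 0.0, 1.0]]}
{'clock': 0.1, 'qpos': array([ 1.17417736,  0.62922816,  0.0384814 ,  1.51826485, -0.02698211,
        0.996315  , -0.01999345]), 'qd': array([-0.00029513, -0.00196973,  0.00148899, -0.00223402,  0.00098887,
       -0.00106862,  0.00010376]), 'tau': array([ 3.00515523e-03, -5.64536047e+01,  1.23052619e+00, -1.93972600e+01,
        1.13150803e-02,  5.41997695e-03,  1.65688937e-05]), 'eef_pos': array([ 210.95316044, -614.22330933,  230.49924897]), 'tool_rot': array([-1.57249203e+00, -5.23046660e-05, -2.81078693e+00]), 'force': array([-1.57297333,  0.13950481, -0.20643659]), 'torque': array([-0.05493531,  0.01736755,  0.00819798]), 'width': 85.46243628756152}
```

View pics/side0.png

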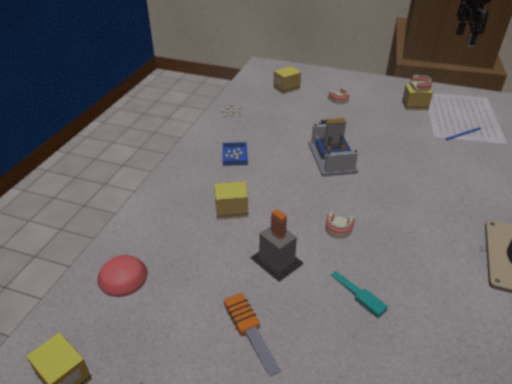

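View pics/top0.png

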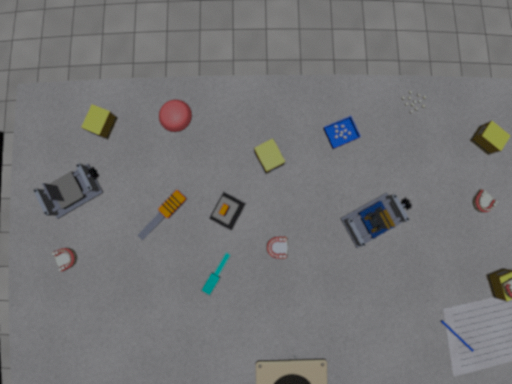

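Candidates for the gauge are:
- orange one upright in the stand: top (224,210), side (279,224)
- larger orange one lying down: top (172,204), side (245,315)
- turquoise one: top (215,275), side (360,292)

I choose the one in the stand. For the mount, I choose the blue-headed one at top (376,219) over the grey-headed one at top (68,190).

```bash
cat > h.py <<'E'
import numpy as np,cv2
from cell import *
def ray(n,px):
    c=calibration(n);T=np.array(c["world_from_camera"])
    K=np.array([[c["fx"],0,c["cx"]],[0,c["fy"],c["cy"]],[0,0,1.]])
    p=cv2.undistortPoints(np.array([[px]],float),K,np.array([c["k1"],0,0,0.]))[0,0]
    return T[:3,3],T[:3,:3]@np.array([p[0],p[1],1])
def onz(n,px,z):
    o,d=ray(n,px);return o+d*(z-o[2])/d[2]
def tri(a,b):
    o1,d1=ray("top",a);o2,d2=ray("side",b)
    s=np.linalg.lstsq(np.c_[d1,-d2],o2-o1,rcond=None)[0]
    p,q=o1+s[0]*d1,o2+s[1]*d2
    return (p+q)/2,np.linalg.norm(p-q)
def proj(n,P):
    c=calibration(n);T=np.linalg.inv(np.array(c["world_from_camera"]))
    K=np.array([[c["fx"],0,c["cx"]],[0,c["fy"],c["cy"]],[0,0,1.]])
    return cv2.projectPoints(np.array([P],float),cv2.Rodrigues(T[:3,:3])[0],T[:3,3],K,np.array([c["k1"],0,0,0.]))[0][0,0]
def crop(im,cx,cy,w,h,s):
    return cv2.resize(im[cy-h//2:cy+h//2,cx-w//2:cx+w//2],None,fx=s,fy=s,interpolation=cv2.INTER_CUBIC)[:,:,::-1]
E
python3 - <<'E'
from h import *
t=np.load("pics/top0.npy");s=np.load("pics/side0.npy")
a=np.hstack([crop(t,228,210,50,40,7),crop(t,376,219,64,40,7)])
b=np.hstack([crop(s,277,240,50,80,4),crop(s,333,146,60,60,6)][1:])
b=np.hstack([cv2.resize(crop(s,277,240,60,70,4),(240,280)),crop(s,333,146,80,56,5)])
b=np.hstack([b,np.zeros((280,max(0,a.shape[1]-b.shape[1]),3),np.uint8)])
b=b[:,:a.shape[1]]
cv2.imwrite("pics/c1.png",np.vstack([a,b]))
E
```

```text
(no output)
```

View pics/c1.png

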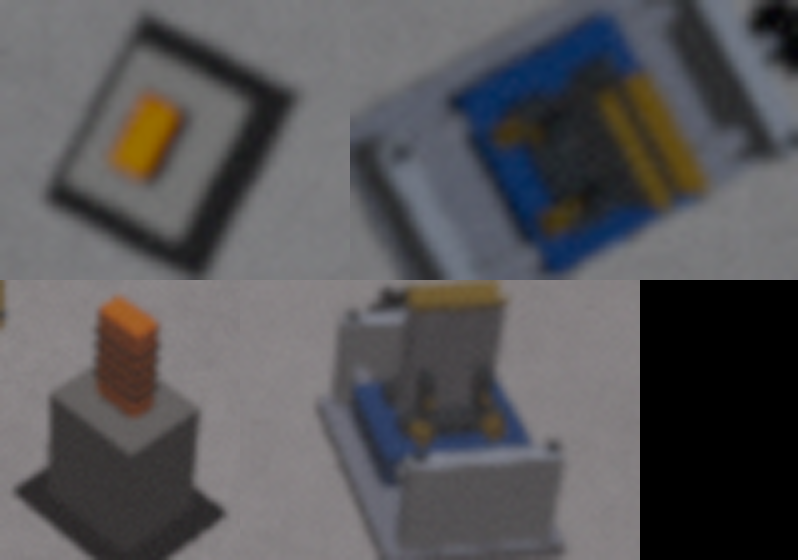

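The close crop confirms it: the small orange handle is upright in the grey stand, with its top at about top px (225,210). The blue head carries two gold lips, centred near top px (387,219). The knob is at upper right, so mount -y points right. Now I'll measure both.

```bash
cat > m.py <<'E'
from h import *
t=np.load("pics/top0.npy");s=np.load("pics/side0.npy")
def big(m):
    n,l,st,_=cv2.connectedComponentsWithStats(m.astype(np.uint8));i=1+np.argmax(st[1:,4]);return l==i
def hsv(im,roi):
    h=cv2.cvtColor(im,cv2.COLOR_RGB2HSV).astype(int);x0,y0,x1,y1=roi
    k=np.zeros(im.shape[:2],bool);k[y0:y1,x0:x1]=1;return h[...,0],h[...,1],h[...,2],k
def rect(n,m,z,name):
    cs=max(cv2.findContours(m.astype(np.uint8),cv2.RETR_EXTERNAL,cv2.CHAIN_APPROX_NONE)[0],key=cv2.contourArea)
    W=np.array([onz(n,p[0],z)[:2] for p in cs],np.float32)
    r=cv2.minAreaRect(W);b=cv2.boxPoints(r);e=[b[1]-b[0],b[2]-b[1]];L=[np.linalg.norm(v) for v in e];v=e[int(np.argmax(L))]
    yy,xx=np.nonzero(m);cen=onz(n,(xx.mean(),yy.mean()),z)[:2]
    print(name,n,"rect c",np.round(r[0],1),"centroid",np.round(cen,1),"size",np.round(L,1),"yaw",round(((np.degrees(np.arctan2(v[1],v[0]))+90)%180)-90,1),"px",round(xx.mean(),1),round(yy.mean(),1),m.sum())
if __name__=="__main__":
    H,S,V,k=hsv(t,(205,188,250,232)); 
    m=big(k&(V<75));rect("top",big(k&((V<75))|(k&(cv2.morphologyEx(m.astype(np.uint8),cv2.MORPH_CLOSE,np.ones((25,25)))>0))),3,"foot")
    o=big(k&(S>130)&(H<30));rect("top",o,140,"handle");print("V orange",np.percentile(V[o],[5,25,50,75,95]),"H",np.percentile(H[o],[5,50,95]))
    H,S,V,k=hsv(t,(376,195,402,240))
    o=k&(S>110)&(H>10)&(H<32)&(V>60);yy,xx=np.nonzero(o)
    o=big(cv2.morphologyEx(o.astype(np.uint8),cv2.MORPH_CLOSE,np.ones((3,3)))>0);rect("top",o,122,"lips")
    H,S,V,k=hsv(t,(335,180,415,255));b=big(k&(S>140)&(H>100)&(H<130));rect("top",b,45,"blue")
    H,S,V,k=hsv(s,(262,200,295,245));o=big(k&(S>120)&(H<20));rect("side",o,140,"sideorange")
    ys,xs=np.nonzero(o);print(ys.min(),ys.max(),xs.min(),xs.max())
    H,S,V,k=hsv(s,(315,110,360,150));o=big(k&(S>100)&(H>12)&(H<32));rect("side",o,122,"lipside")
    ys,xs=np.nonzero(o);print(ys.min(),ys.max(),xs.min(),xs.max())
    print(np.round(V[116:130,318:352:1],0)[::3])
E
python3 m.py
```

```text
foot top rect c [533.5 176.4] centroid [532.1 172.3] size [87.2 72.4] yaw -28.2 px 228.6 211.2 647
handle top rect c [533.5 175.9] centroid [533.5 175.8] size [27.  15.8] yaw -27.2 px 223.4 209.2 71
V orange [ 99.5 132.5 141.  147.  150. ] H [14. 20. 22.]
lips top rect c [ 502.2 -245.8] centroid [ 502.4 -245.9] size [21.7 45.4] yaw 25.1 px 386.3 218.6 136
blue top rect c [ 501.1 -245.4] centroid [ 505.3 -233. ] size [71.5 81.3] yaw 25.2 px 371.6 217.8 273
sideorange side rect c [525.2 207.9] centroid [526.6 205.1] size [78.2 25.5] yaw -72.7 px 278.4 222.4 259
210 238 272 285
lipside side rect c [ 502.2 -239.8] centroid [ 502.6 -240.2] size [20.6 44.8] yaw 19.5 px 335.1 120.9 69
119 123 327 343
[[132 133 134 135 134 135 133 132 133 132 131 132 130 132 132 131 132 133
  131 132 130 128 129 131 131 132 131 133 132 132 131 133 132 132]
 [133 132 125 113  99 107 113 108 105 109 113 118 118 118 117 115 118 116
  114 115 116 114 113 114 115 118 119 129 131 132 132 131 132 129]
 [124 109  91  67  53  46  48  57  75  91 101 103 101 101 101  99 100 101
  100 100  97  99  96  95  96  92  91  96 112 127 131 128 131 131]
 [127 130 130 129 129 127 123 110  86  72  71  74  76  76  76  75  73  69
   74  70  73  74  74  72  72  72  79  96 116 130 132 129 130 132]
 [ 85  85  85  85  85  85  83  76  67  70  71  71  73  74  72  72  73  73
   73  73  72  73  70  71  74  73  82 109 127 133 131 131 131 131]]
```

Emit:
{"api": "apply_moves", "payload": {"targets": [[-0.83,0,-0.95,0,0,0],[-0.83,0,-0.95,0,0,0],[-0.83,0,-0.95,0,0,0],[-0.83,0,-0.95,0,0,0],[-0.83,0,-0.95,0,0,0],[-0.83,0,-0.95,0,0,0],[-0.83,0,-0.95,0,0,0],[-0.83,0,-0.95,0,0,0],[-0.83,0,-0.95,0,0,0],[-0.83,0,-0.95,0,0,0],[-0.83,0,-0.95,0,0,0],[-0.83,0,-0.95,0,0,0]], "jaw": 1}}

```text
clock: 1.6
eef_pos: [440.2, -52.6, 231.3]
tool_rot: [-1.571, -0.0, -2.811]
force: [0.1, -0.9, -0.4]
width: 85.1
```

```bash
cat >> h.py <<'E'
from scipy.spatial.transform import Rotation as Ro
def to(P,yaw_deg):
    s=read_state();R=Ro.from_euler("xyz",s["tool_rot"]);G=Ro.from_euler("xyz",[-90,0,yaw_deg],degrees=True)
    print("t",round(s["clock"],2),"pos",np.round(s["eef_pos"],1),"rot",np.round(np.degrees(s["tool_rot"]),2),"w",round(s["width"],1),"F",np.round(s["force"],1),"q7",round(s["qpos"][6],2))
    print("shift units",np.round(R.inv().apply(np.array(P)-s["eef_pos"])/40,3),"after-turn axes",np.round(G.inv().apply(np.array(P)-s["eef_pos"])/40,3),"turn units",np.round(np.degrees((R.inv()*G).as_rotvec())/8,3))
E
python3 -c "
from h import *
to([533.5,176,91],152.5)
print(proj('side',[533.5,176,140]),proj('side',[533.5,176,110]),proj('top',[533.5,176,140]))"
```

```text
t 1.6 pos [440.2 -52.6 231.3] rot [ -89.99   -0.   -161.06] w 85.1 F [ 0.1 -0.9 -0.4] q7 -1.21
shift units [-4.062  3.506 -4.648] after-turn axes [ 0.569  3.507 -6.146] turn units [-1.000e-03  5.806e+00 -0.000e+00]
[279.2458639  212.11259544] [278.67399567 223.20044493] [223.35311855 209.19570986]
```

Emit:
{"api": "apply_moves", "payload": {"targets": [[-0.81,0,-0.93,0,0,0],[-0.81,0,-0.93,0,0,0],[-0.81,0,-0.93,0,0,0],[-0.81,0,-0.93,0,0,0],[-0.82,0,-0.93,0,0,0],[0,0,0,0,0.97,0],[0,0,0,0,0.97,0],[0,0,0,0,0.97,0],[0,0,0,0,0.97,0],[0,0,0,0,0.97,0],[0,0,0,0,0.96,0],[0,0,0,0,0,0]]}}

```text
clock: 3.1
eef_pos: [532.7, 174.6, 231.0]
tool_rot: [-1.57, -0.0, 2.663]
force: [-0.3, 0.3, -0.5]
width: 85.5
```

```bash
python3 -c "
from h import *
to([533.5,176,91],152.5)
a=get_image('top');b=get_image('side');np.save('pics/t1.npy',a);np.save('pics/s1.npy',b)
cv2.imwrite('pics/c2.png',np.hstack([crop(a,228,210,80,80,5),crop(b,279,200,80,80,5)]))
"
```

```text
t 3.1 pos [532.7 174.6 231. ] rot [-8.9960e+01 -1.0000e-02  1.5256e+02] w 85.5 F [-0.3  0.3 -0.5] q7 -2.32
shift units [-1.0e-03  3.5e+00 -4.3e-02] after-turn axes [-0.    3.5  -0.04] turn units [-0.006  0.008  0.002]
```

View pics/c2.png

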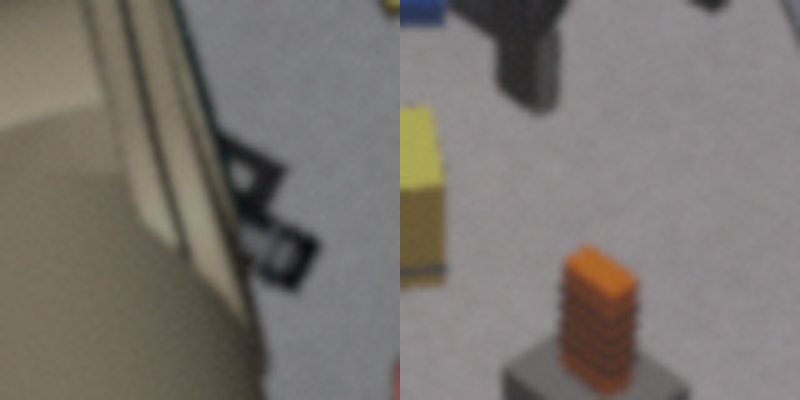

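The side crop shows the open finger above the handle, at crop px (525,80), with the handle top at (600,265). The measurements agree, so I'm descending.

Emit:
{"api": "apply_moves", "payload": {"targets": [[0,0.6,-0.04,0,0,0],[0,0.6,0,0,0,0],[0,0.6,0,0,0,0],[0,0.6,0,0,0,0],[0,0.5,0,0,0,0],[0,0.4,0,0,0,0],[0,0.2,0,0,0,0],[0,0,0,0,0,0]]}}

```text
clock: 4.2
eef_pos: [533.7, 175.9, 91.0]
tool_rot: [-1.57, -0.0, 2.661]
force: [0.1, 0.6, 0.3]
width: 85.0
```

Emit:
{"api": "apply_moves", "payload": {"targets": [[0,0,0,0,0,0],[0,0,0,0,0,0],[0,0,0,0,0,0],[0,0,0,0,0,0],[0,0,0,0,0,0],[0,0,0,0,0,0]], "jaw": -1}}

```text
clock: 4.95
eef_pos: [534.0, 176.1, 91.7]
tool_rot: [-1.571, 0.0, 2.661]
force: [-0.3, -0.2, 5.0]
width: 15.3
```

```bash
python3 -c "
from h import *
to([533.5,176,250],152.5);s=read_state();print(s['torque'])
b=get_image('side');np.save('pics/s2.npy',b)
cv2.imwrite('pics/c3.png',crop(b,279,200,100,100,5))
"
```

```text
t 4.95 pos [534.  176.1  91.7] rot [-9.0030e+01  2.0000e-02  1.5247e+02] w 15.3 F [-0.3 -0.2  5. ] q7 -2.3
shift units [ 0.008 -3.958  0.005] after-turn axes [ 0.009 -3.958  0.007] turn units [ 0.003 -0.004 -0.002]
[ 0.02480863  0.14205725 -0.0012712 ]
```

View pics/c3.png

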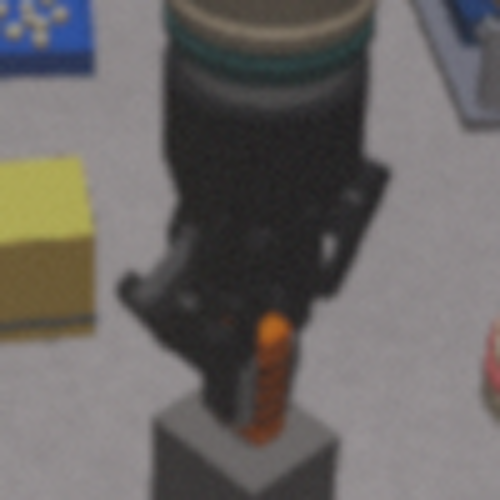

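The handle is gripped (opening 15.3 mm), visible at crop (268,370) between the fingers. Lifting straight up.

Emit:
{"api": "apply_moves", "payload": {"targets": [[0,-0.2,0,0,0,0],[0,-0.4,0,0,0,0],[0,-0.5,0,0,0,0],[0,-0.5,0,0,0,0],[0,-0.5,0,0,0,0],[0,-0.5,0,0,0,0],[0,-0.5,0,0,0,0],[0,-0.5,0,0,0,0],[0,-0.3,0,0,0,0],[0,-0.1,0,0,0,0],[0,0,0,0,0,0]]}}

```text
clock: 6.38
eef_pos: [533.6, 175.9, 251.2]
tool_rot: [-1.571, -0.0, 2.661]
force: [0.0, -0.1, -1.1]
width: 15.3
```

```bash
python3 -c "
from h import *
to([502.3,-245,250],-154.8)
b=get_image('side');np.save('pics/s3.npy',b)
cv2.imwrite('pics/c4.png',crop(b,279,180,120,120,5))
for P in ([534,176,269],[534,176,169]): print(proj('side',P))
"
```

```text
t 6.38 pos [533.6 175.9 251.2] rot [-8.9980e+01 -1.0000e-02  1.5247e+02] w 15.3 F [ 0.  -0.1 -1.1] q7 -2.33
shift units [-4.17   0.032  9.693] after-turn axes [5.188 0.03  9.189] turn units [-1.000e-03 -6.591e+00  2.000e-03]
[281.74005223 158.58031156]
[279.57458201 200.88984842]
```

View pics/c4.png

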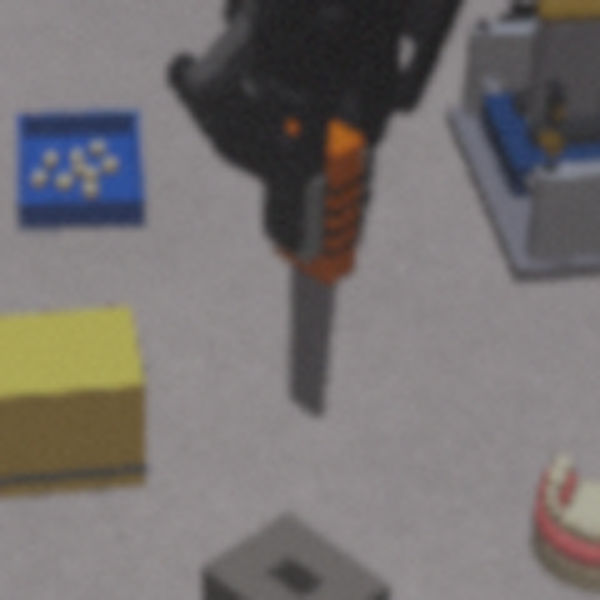

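The gauge is out and hanging upright. The tip is at side px (280.6,202) against a predicted (279.6,200.9). Next I move over the mount and turn.

Emit:
{"api": "apply_moves", "payload": {"targets": [[-0.35,0,0.8,0,0,0],[-0.35,0,0.8,0,0,0],[-0.35,0,0.8,0,0,0],[-0.35,0,0.8,0,0,0],[-0.35,0,0.8,0,0,0],[-0.35,0,0.81,0,0,0],[-0.35,0,0.81,0,0,0],[-0.35,0,0.81,0,0,0],[-0.35,0,0.81,0,0,0],[-0.34,0,0.81,0,0,0],[-0.34,0,0.81,0,0,0],[-0.34,0,0.81,0,0,0]]}}

```text
clock: 7.92
eef_pos: [502.3, -245.0, 250.4]
tool_rot: [-1.571, -0.002, 2.661]
force: [1.2, 0.5, -1.3]
width: 15.5
```

Emit:
{"api": "apply_moves", "payload": {"targets": [[0,0,0,0,-0.9,0],[0,0,0,0,-0.95,0],[0,0,0,0,-0.95,0],[0,0,0,0,-0.95,0],[0,0,0,0,-0.95,0],[0,0,0,0,-0.95,0],[0,0,0,0,-0.94,0],[0,0,0,0,0,0],[0,0,0,0,0,0]]}}

```text
clock: 9.05
eef_pos: [502.6, -244.1, 250.9]
tool_rot: [-1.571, -0.001, -2.704]
force: [0.6, 0.3, -0.6]
width: 15.3
```

```bash
python3 -c "
from h import *
to([502.3,-245,250],-154.8)
a=get_image('top');b=get_image('side');np.save('pics/s4.npy',b);np.save('pics/t4.npy',a)
cv2.imwrite('pics/c5.png',np.hstack([crop(b,333,110,64,96,6),crop(a,380,219,64,96,6)]))
p=read_state()['eef_pos']
for z in(19,-81): print('pred side',proj('side',p+[0,0,z]))
print('lip mid',proj('side',[502.3,-245,122]))
"
```

```text
t 9.05 pos [ 502.6 -244.1  250.9] rot [-9.0040e+01 -3.0000e-02 -1.5495e+02] w 15.3 F [ 0.6  0.3 -0.6] q7 -0.76
shift units [0.017 0.022 0.016] after-turn axes [0.017 0.022 0.016] turn units [ 0.005 -0.018  0.004]
pred side [342.26662572  67.46507079]
pred side [337.41037516 103.96954872]
lip mid [335.52175463 120.03324179]
```

View pics/c5.png

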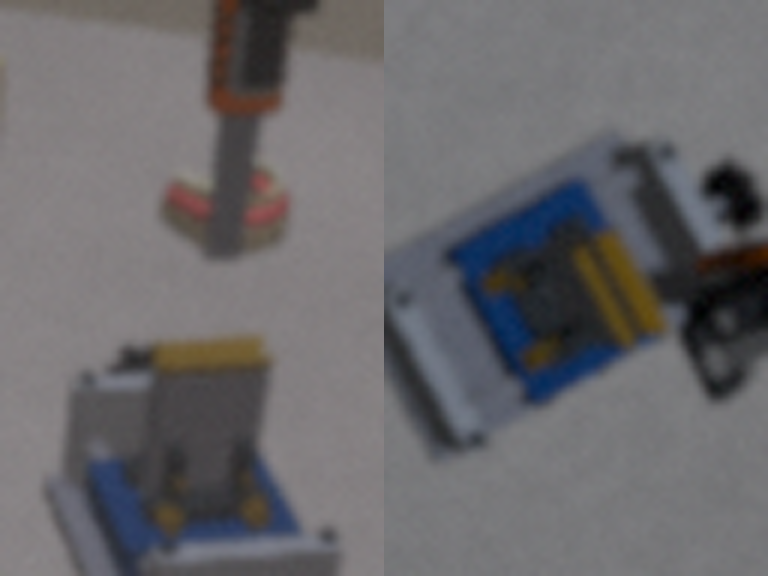

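The picture shows the tip at side px (338,104.5), predicted (337.4,104.0), above the lips centred at (336.5,120.8). Next I refine the plate line and yaw with sub-pixel profiles across the lips.

```bash
cat > p.py <<'E'
from h import *
from scipy.ndimage import map_coordinates as mc
ims=[np.load(f"pics/{f}.npy").astype(float) for f in("top0","t1","t4")]
yaw=np.radians(25.2);C=np.array([502.3,-245.8]);X=np.array([np.cos(yaw),np.sin(yaw)]);Y=np.array([-X[1],X[0]])
us=np.arange(-18,18.1,2);vs=np.arange(-20,20.1,.5)
def prof(im,z):
    A=[]
    for u in us:
        px=np.array([proj("top",[*(C+u*X+v*Y),z]) for v in vs])
        A.append([mc(im[...,c],[px[:,1],px[:,0]],order=1) for c in range(3)])
    return np.array(A)
def cross(v,f,l,lo,up):
    i=[k for k in range(len(f)-1) if (f[k]-l)*(f[k+1]-l)<0 and ((f[k+1]>f[k])==up) and lo<v[k]<lo+14]
    k=i[0];return v[k]+.5*(l-f[k])/(f[k+1]-f[k])
for im in ims[::2]:
    A=prof(im,122);y=A[:,0]-A[:,2]
    m=y.mean(0);print("R-B",[(v,int(q)) for v,q in zip(vs[8:-8:3],m[8:-8:3])])
    for nm,lo,up in(("-y edge",-17,True),("+y edge",4,False)):
        e=[]
        for u,f in zip(us,y):
            try:e.append((u,cross(vs,f,m.max()/2,lo,up)))
            except IndexError:pass
        e=np.array(e);k=np.polyfit(e[:,0],e[:,1],1);print(nm,len(e),"v0",round(k[1],2),"dyaw",round(np.degrees(k[0]),2),"res",round(np.std(e[:,1]-np.polyval(k,e[:,0])),2))
    B=prof(im,113);y=B.sum(1)  # dark line at z=113
    m=y.mean(0);print("sum@113",[(v,int(q)) for v,q in zip(vs[16:-16:2],m[16:-16:2])])
    d=[]
    for u,f in zip(us,y):
        s=(vs>-8)&(vs<8);i=np.argmin(f[s]);vv=vs[s];w=np.abs(vs-vv[i])<2.1;k=np.polyfit(vs[w],f[w],2);d.append((u,-k[1]/2/k[0]))
    d=np.array(d);k=np.polyfit(d[:,0],d[:,1],1);print("dark",round(k[1],2),"dyaw",round(np.degrees(k[0]),2),"std",round(d[:,1].std(),2))
E
python3 p.py
```

```text
R-B [(np.float64(-16.0), -8), (np.float64(-14.5), 1), (np.float64(-13.0), 16), (np.float64(-11.5), 33), (np.float64(-10.0), 51), (np.float64(-8.5), 65), (np.float64(-7.0), 72), (np.float64(-5.5), 71), (np.float64(-4.0), 63), (np.float64(-2.5), 50), (np.float64(-1.0), 38), (np.float64(0.5), 31), (np.float64(2.0), 34), (np.float64(3.5), 43), (np.float64(5.0), 52), (np.float64(6.5), 56), (np.float64(8.0), 52), (np.float64(9.5), 40), (np.float64(11.0), 25), (np.float64(12.5), 12), (np.float64(14.0), 3), (np.float64(15.5), -2)]
-y edge 19 v0 -11.3 dyaw 2.67 res 0.22
+y edge 19 v0 9.96 dyaw 1.77 res 0.16Traceback (most recent call last):
  File "p.py", line 24, in <module>
    B=prof(im,113);y=B.sum(1)  # dark line at z=113
  File "p.py", line 9, in prof
    px=np.array([proj("top",[*(C+u*X+v*Y),z]) for v in vs])
                 ~~~~^^^^^^^^^^^^^^^^^^^^^^^^
  File "h.py", line 16, in proj
    c=calibration(n);T=np.linalg.inv(np.array(c["world_from_camera"]))
ValueError: time passes only in moves, steps and waits
```

```bash
sed -i 's/^from cell import \*/from cell import *\nimport functools\ncalibration=functools.lru_cache(calibration)/' h.py; sed -i 's/range(len(f)-1) if/range(len(f)-1) if/' p.py; python3 p.py
```

```text
R-B [(np.float64(-16.0), -8), (np.float64(-14.5), 1), (np.float64(-13.0), 16), (np.float64(-11.5), 33), (np.float64(-10.0), 51), (np.float64(-8.5), 65), (np.float64(-7.0), 72), (np.float64(-5.5), 71), (np.float64(-4.0), 63), (np.float64(-2.5), 50), (np.float64(-1.0), 38), (np.float64(0.5), 31), (np.float64(2.0), 34), (np.float64(3.5), 43), (np.float64(5.0), 52), (np.float64(6.5), 56), (np.float64(8.0), 52), (np.float64(9.5), 40), (np.float64(11.0), 25), (np.float64(12.5), 12), (np.float64(14.0), 3), (np.float64(15.5), -2)]
-y edge 19 v0 -11.3 dyaw 2.67 res 0.22
+y edge 19 v0 9.96 dyaw 1.77 res 0.16
sum@113 [(np.float64(-12.0), 204), (np.float64(-11.0), 197), (np.float64(-10.0), 192), (np.float64(-9.0), 188), (np.float64(-8.0), 182), (np.float64(-7.0), 176), (np.float64(-6.0), 169), (np.float64(-5.0), 161), (np.float64(-4.0), 153), (np.float64(-3.0), 148), (np.float64(-2.0), 146), (np.float64(-1.0), 149), (np.float64(0.0), 156), (np.float64(1.0), 164), (np.float64(2.0), 170), (np.float64(3.0), 174), (np.float64(4.0), 175), (np.float64(5.0), 172), (np.float64(6.0), 166), (np.float64(7.
[... 726 characters left out ...]
s 0.46
+y edge 19 v0 9.9 dyaw 1.91 res 0.18
sum@113 [(np.float64(-12.0), 204), (np.float64(-11.0), 197), (np.float64(-10.0), 193), (np.float64(-9.0), 189), (np.float64(-8.0), 184), (np.float64(-7.0), 179), (np.float64(-6.0), 171), (np.float64(-5.0), 163), (np.float64(-4.0), 156), (np.float64(-3.0), 151), (np.float64(-2.0), 149), (np.float64(-1.0), 152), (np.float64(0.0), 158), (np.float64(1.0), 166), (np.float64(2.0), 174), (np.float64(3.0), 179), (np.float64(4.0), 179), (np.float64(5.0), 176), (np.float64(6.0), 169), (np.float64(7.0), 159), (np.float64(8.0), 148), (np.float64(9.0), 138), (np.float64(10.0), 128), (np.float64(11.0), 121), (np.float64(12.0), 115)]
dark -0.18 dyaw 4.91 std 9.89
```

```bash
cat > y.py <<'E'
from h import *
from scipy.ndimage import map_coordinates as mc
yaw=np.radians(26.5);C=np.array([502.6,-246.5]);X=np.array([np.cos(yaw),np.sin(yaw)]);Y=np.array([-X[1],X[0]])
def fit(nm,cam,im,z,along,us,vs,w):
    A,B=(X,Y) if along=="x" else (Y,X)
    e=[]
    for u in us:
        px=np.array([proj(cam,[*(C+u*A+v*B),z]) for v in vs])
        f=sum(w[c]*mc(im[...,c],[px[:,1],px[:,0]],order=1) for c in range(3))
        g=np.abs(np.gradient(f));g[g<.4*g.max()]=0;e.append((g*vs).sum()/g.sum())
    e=np.array(e)
    for _ in range(3):
        k=np.polyfit(us,e,1);r=e-np.polyval(k,us);ok=np.abs(r)<max(2*np.median(np.abs(r)),.2);us,e=us[ok],e[ok]
    sg=1 if along=="x" else -1
    print(nm,len(us),"v0",round(k[1],1),"yaw",round(26.5+sg*np.degrees(np.arctan(k[0])),2),"res",round(r.std(),2))
T=np.mean([np.load("pics/top0.npy"),np.load("pics/t1.npy")],0);S=np.mean([np.load(f"pics/{f}.npy").astype(float) for f in("side0","s1","s2","s3","s4")],0)
r=np.arange
yl=(1,0,-1);bl=(-1,0,1)
for im,l in((np.load("pics/top0.npy").astype(float),"0"),(np.load("pics/t1.npy").astype(float),"1")):
    fit("lip -y "+l,"top",im,122,"x",r(-18,18.1,2),r(-18,-6,.5),yl)
    fit("lip +y "+l,"top",im,122,"x",r(-18,18.1,2),r(6,17,.5),yl)
    fit("blue +y "+l,"top",im,40,"x",r(-22,22.1,2),r(35,60,.5),bl)
    fit("blue -x "+l,"top",im,40,"y",r(10,40,2),r(-50,-22,.5),bl)
    fit("blue +x "+l,"top",im,40,"y",r(10,40,2),r(22,45,.5),bl)
    for s in(-50,50): fit(f"base x{s} "+l,"top",im,8,"y",r(-40,80,2),r(s-9,s+9.1,.5),bl)
S=np.mean([np.load(f"pics/{f}.npy").astype(float) for f in("side0","s1","s4")],0)
fit("side lip far","side",S,122,"x",r(-18,18.1,2),r(-20,-2,.5),yl)
fit("side lip near","side",S,122,"x",r(-18,18.1,2),r(3,22,.5),yl)
E
python3 y.py
```

```text
lip -y 0 13 v0 -11.1 yaw 27.38 res 0.16
lip +y 0 14 v0 11.4 yaw 26.25 res 0.21
blue +y 0 20 v0 36.4 yaw 27.03 res 0.21
blue -x 0 15 v0 -30.4 yaw 43.36 res 2.31
blue +x 0 13 v0 28.9 yaw 18.46 res 1.11
base x-50 0 36 v0 -48.4 yaw 29.85 res 0.57
base x50 0 38 v0 47.1 yaw 27.06 res 0.37
lip -y 1 12 v0 -11.0 yaw 27.89 res 0.05
lip +y 1 11 v0 11.5 yaw 26.94 res 0.15
blue +y 1 18 v0 36.4 yaw 27.02 res 0.19
blue -x 1 15 v0 -31.5 yaw 40.53 res 2.06
blue +x 1 12 v0 29.4 yaw 19.66 res 1.19
base x-50 1 36 v0 -48.3 yaw 30.21 res 0.6
base x50 1 51 v0 47.0 yaw 27.23 res 0.45
side lip far 12 v0 -7.9 yaw 25.32 res 0.15
side lip near 14 v0 15.5 yaw 27.7 res 0.08
```

Most of the edges agree on a mount yaw of about 27.1° and a centre at (502.5, -246.3). The base -x edge and the blue head's x edges fit badly, so I ignore them. Aligning, then descending to just above the lips.

Emit:
{"api": "apply_moves", "payload": {"targets": [[0,0,0,0,-0.26,0],[0.02,0.3,0.05,0,0,0],[0,0.4,0,0,0,0],[0,0.3,0,0,0,0],[0,0.1,0,0,0,0],[0,0,0,0,0,0]]}}

```text
clock: 9.9
eef_pos: [503.0, -246.2, 206.9]
tool_rot: [-1.571, -0.0, -2.666]
force: [0.5, 0.0, -1.5]
width: 15.1
```

```bash
cat >> h.py <<'E'
def avg(n=10,P=(502.5,-246.3,180),yaw=-152.9):
    L=[]
    for _ in range(n): im=get_image("side");L.append(read_state())
    F=np.array([s["force"] for s in L]);M=np.array([s["torque"] for s in L]);p=np.mean([s["eef_pos"] for s in L],0)
    a=np.radians(27.1);y=np.array([-np.sin(a),np.cos(a),0]);x=np.array([y[1],-y[0],0])
    print("F mount x,y,z",np.round([(F@x).mean(),(F@y).mean(),F[:,2].mean()],2),"sd",np.round(F.std(0),2),"M",np.round(M.mean(0),3),"sd",np.round(M.std(0),3),"pos",np.round(p,2))
    to(P,yaw);return im
E
python3 -c "
from h import *
avg()"
```

```text
F mount x,y,z [ 0.38  0.09 -0.96] sd [0.34 0.5  0.47] M [ 0.    -0.005  0.007] sd [0.032 0.032 0.019] pos [ 503.35 -246.35  207.65]
t 10.4 pos [ 503.2 -246.3  207.5] rot [-8.9980e+01  2.0000e-02 -1.5273e+02] w 15.0 F [-0.   0.5 -0.7] q7 -0.73
shift units [ 0.016  0.688 -0.008] after-turn axes [ 0.016  0.688 -0.008] turn units [-0.002  0.021 -0.002]
```

Emit:
{"api": "apply_moves", "payload": {"targets": [[0,0.1,0,0,0,0],[0,0.1,0,0,0,0],[0,0.1,0,0,0,0],[0,0.1,0,0,0,0],[0,0,0,0,0,0]]}}

```text
clock: 11.02
eef_pos: [502.9, -246.2, 190.9]
tool_rot: [-1.571, -0.001, -2.666]
force: [0.3, -0.2, -0.6]
width: 15.1
```

```bash
python3 -c "
from h import *
im=avg();a=get_image('top')
cv2.imwrite('pics/c6.png',np.hstack([crop(im,335,115,50,70,8),crop(a,386,219,50,70,8)]))"
```

```text
F mount x,y,z [ 0.19  0.07 -0.67] sd [0.25 0.36 0.47] M [-0.017 -0.008 -0.007] sd [0.023 0.026 0.027] pos [ 503.14 -246.23  191.36]
t 11.53 pos [ 503.1 -246.3  191.4] rot [ -89.99    0.   -152.73] w 15.5 F [-0.1  0.1  0.1] q7 -0.73
shift units [ 0.015  0.284 -0.007] after-turn axes [ 0.015  0.284 -0.006] turn units [-0.001  0.022 -0.001]
```

View pics/c6.png

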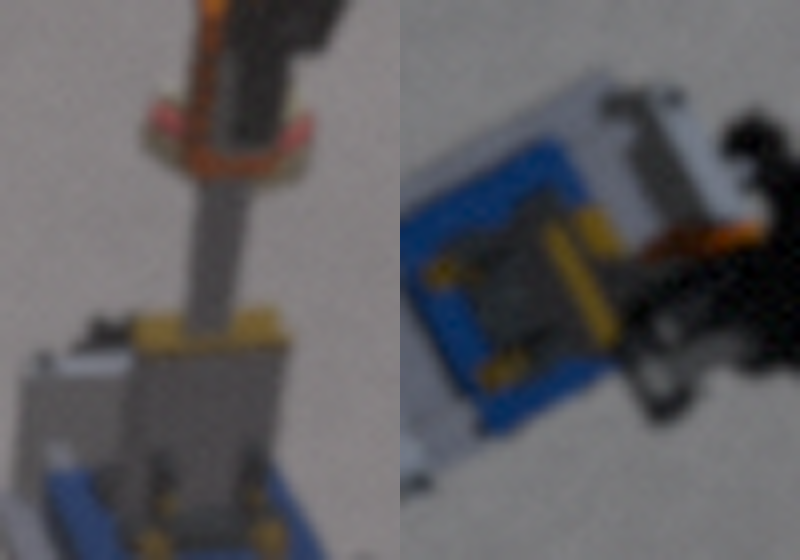

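The blade tip is between the two lips at side crop (208,330), with the near lip in front and the far lip behind, and there is no force yet. Going deeper.

Emit:
{"api": "apply_moves", "payload": {"targets": [[0,0.1,0,0,0,0],[0,0.1,0,0,0,0],[0,0.1,0,0,0,0],[0,0.05,0,0,0,0],[0,0,0,0,0,0]]}}

```text
clock: 12.2
eef_pos: [503.0, -246.2, 177.1]
tool_rot: [-1.571, -0.0, -2.666]
force: [0.3, 0.3, 0.0]
width: 15.3
```

```bash
python3 -c "
from h import *
avg(14)"
```

```text
F mount x,y,z [ 0.03  0.01 -1.06] sd [0.56 0.49 0.46] M [ 0.007 -0.002  0.003] sd [0.03  0.027 0.028] pos [ 503.14 -246.23  177.37]
t 12.9 pos [ 503.2 -246.3  177.3] rot [ -90.      0.   -152.73] w 15.1 F [ 0.4  0.3 -0.9] q7 -0.73
shift units [ 0.015 -0.066 -0.007] after-turn axes [ 0.015 -0.066 -0.007] turn units [-0.     0.021 -0.001]
```

Emit:
{"api": "apply_moves", "payload": {"targets": [[0,0.05,0,0,0,0],[0,0.05,0,0,0,0],[0,0,0,0,0,0]]}}

```text
clock: 13.28
eef_pos: [503.0, -246.3, 173.1]
tool_rot: [-1.571, -0.0, -2.666]
force: [-0.4, 0.8, -1.6]
width: 15.6
```

```bash
python3 -c "
from h import *
avg(12)"
```

```text
F mount x,y,z [ 0.01 -0.16 -0.9 ] sd [0.51 0.46 0.25] M [0.011 0.014 0.003] sd [0.033 0.034 0.032] pos [ 503.14 -246.25  173.33]
t 13.88 pos [ 503.1 -246.3  173.3] rot [ -90.      0.   -152.73] w 15.5 F [ 0.3 -0.1 -1.3] q7 -0.73
shift units [ 0.015 -0.167 -0.007] after-turn axes [ 0.015 -0.167 -0.007] turn units [-0.     0.021 -0.   ]
```

Emit:
{"api": "apply_moves", "payload": {"targets": [[0,0.05,0,0,0,0],[0,0,0,0,0,0]]}}

```text
clock: 14.12
eef_pos: [503.1, -246.2, 171.2]
tool_rot: [-1.571, -0.0, -2.666]
force: [-0.6, 0.8, -0.9]
width: 15.1
```

```bash
python3 -c "
from h import *
avg(12)"
```

```text
F mount x,y,z [-0.21 -0.18 -0.57] sd [0.59 0.38 0.53] M [ 0.004 -0.006  0.006] sd [0.036 0.024 0.026] pos [ 503.12 -246.25  171.32]
t 14.72 pos [ 503.1 -246.3  171.3] rot [ -90.      0.   -152.73] w 15.3 F [ 0.4 -0.6 -0.1] q7 -0.73
shift units [ 0.015 -0.216 -0.006] after-turn axes [ 0.015 -0.216 -0.006] turn units [-0.     0.021 -0.   ]
```

Emit:
{"api": "apply_moves", "payload": {"targets": [[0,0.05,0,0,0,0],[0,0,0,0,0,0]]}}

```text
clock: 14.98
eef_pos: [503.2, -246.3, 169.2]
tool_rot: [-1.571, 0.0, -2.666]
force: [0.6, 0.6, -2.5]
width: 15.5
```

```bash
python3 -c "
from h import *
avg(12)"
```

```text
F mount x,y,z [ 0.37 -0.06 -1.38] sd [0.32 0.49 0.46] M [-0.026 -0.074 -0.002] sd [0.028 0.036 0.034] pos [ 503.12 -246.26  169.28]
t 15.57 pos [ 503.1 -246.3  169.3] rot [ -90.      0.   -152.73] w 15.2 F [ 0.4  0.5 -0.7] q7 -0.73
shift units [ 0.014 -0.267 -0.006] after-turn axes [ 0.014 -0.267 -0.006] turn units [-0.     0.021 -0.   ]
```

Emit:
{"api": "apply_moves", "payload": {"targets": [[0,0.05,0,0,0,0],[0,0,0,0,0,0]]}}

```text
clock: 15.82
eef_pos: [503.3, -246.3, 167.4]
tool_rot: [-1.57, 0.0, -2.666]
force: [0.5, -0.4, 0.1]
width: 15.4
```

```bash
python3 -c "
from h import *
avg(14)"
```

```text
F mount x,y,z [ 0.16 -0.27  0.48] sd [0.47 0.6  0.54] M [-0.008 -0.109  0.006] sd [0.035 0.034 0.026] pos [ 503.28 -246.31  167.41]
t 16.52 pos [ 503.2 -246.3  167.4] rot [-8.9990e+01  1.0000e-02 -1.5273e+02] w 14.8 F [-0.4  0.1  1. ] q7 -0.74
shift units [ 0.017 -0.315 -0.008] after-turn axes [ 0.017 -0.315 -0.008] turn units [-0.001  0.022 -0.002]
```

Emit:
{"api": "apply_moves", "payload": {"targets": [[0,0.05,0,0,0,0],[0,0,0,0,0,0]]}}

```text
clock: 16.77
eef_pos: [503.2, -246.2, 165.3]
tool_rot: [-1.571, 0.0, -2.666]
force: [-0.1, 0.3, 0.8]
width: 15.7
```

```bash
python3 -c "
from h import *
avg(14)"
```

```text
F mount x,y,z [ 0.64 -0.25  1.26] sd [0.5  0.49 0.68] M [ 0.03  -0.153  0.009] sd [0.027 0.036 0.028] pos [ 503.18 -246.24  165.3 ]
t 17.48 pos [ 503.2 -246.2  165.3] rot [-9.0000e+01  1.0000e-02 -1.5273e+02] w 15.7 F [0.6 0.4 1.3] q7 -0.74
shift units [ 0.016 -0.367 -0.006] after-turn axes [ 0.016 -0.367 -0.006] turn units [-0.     0.022 -0.001]
```

Vertical force rose from about -0.9 N (free) to +0.5 N and then +1.3 N over the last 4 mm, so both faces now drag. A final check of the hold and the scene before handing in:

```bash
python3 -c "
from h import *
im=avg(14);a=get_image('top')
cv2.imwrite('pics/c7.png',np.hstack([crop(im,335,115,60,80,6),crop(a,380,219,70,80,6)]))"
```

```text
F mount x,y,z [ 0.84 -0.45  0.85] sd [0.37 0.31 0.52] M [ 0.016 -0.228 -0.008] sd [0.045 0.037 0.031] pos [ 503.15 -246.23  165.3 ]
t 18.18 pos [ 503.1 -246.2  165.3] rot [ -90.      0.   -152.73] w 15.3 F [1.4 0.4 0.5] q7 -0.74
shift units [ 0.015 -0.367 -0.006] after-turn axes [ 0.015 -0.367 -0.006] turn units [ 0.     0.021 -0.001]
```

View pics/c7.png

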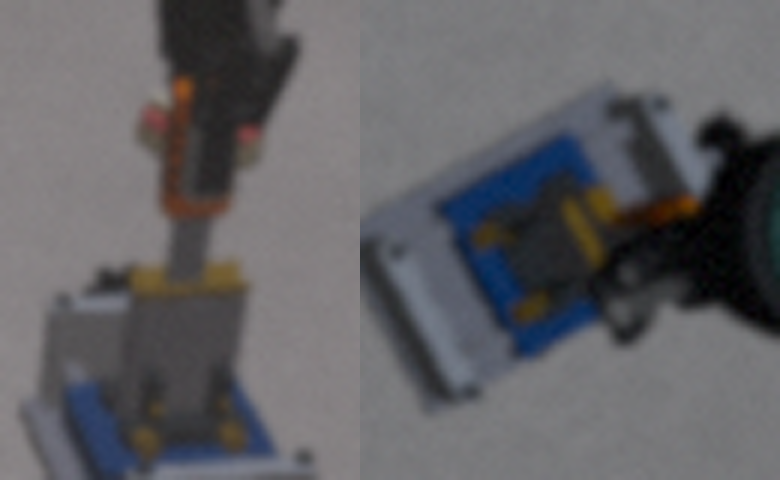

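The blade stands upright between the lips at side crop (188,265), the handle is still held, and the drag persists (about +1.8 N over free). Handing in.

```bash
python3 -c "
from cell import *
print(finish_job())"
```

```text
the job is handed in; nothing more can be done
None
```

I took the small orange gauge out of its stand and slid its blade between the plates of the blue-headed mount. I handed in at 18.2 s, still holding it by the handle. I moved nothing else on purpose; the last pictures were close crops of the mount, so the carton, model and tray were not re-checked at the end.

**Depth:** the tip is about 29 mm below the plates' upper edge. That is roughly 3–4 mm past where the drag began, which suggests a gap of about 5.4 mm.

**Drag:** the vertical force rose from about -0.9 N hanging free to +1.3 N, then settled at +0.85 N while holding. That is about 1.8–2.2 N of drag, and it was still there at the last reading.

**Squareness:** the tool's tilt reads 0.0°, and its yaw is within about 0.2° of my estimate for the mount. The better edge fits for that estimate spread from 25.3° to 27.9°, and I used 27.1°. I discarded the base's -x edge and the blue head's x edges because they fitted badly.

**What disagreed or stayed uncertain:**
- **First contact:** it is only known to about 2 mm. The moment began to change one step before the vertical force did, and the force reading is noisy at about 0.5 N.
- **Sideways load:** about 0.8 N along the plates' width remained at the end, and it crept up slightly during the hold.
- **Sprung plate:** I could not see directly whether it moved. I estimate it gave way by 0.4 mm at most.

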